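Tap the wedge home in the serving-board clamp

TASK

A mended wooden serving board is lying in the wedge clamp on the pantry worktop. Pick up the wooden mallet and with its head tap the dark wedge sideways into the clamp, in at least two separate taps with the mallet drawn clear of the wedge in between, until it stops advancing and sits tight; keep your gripper off the clamp and wedge. Then stand the mallet upright on its head on the bare worktop, clear of the sink, and let it go.

Things in the scene. Friction and masses are not known exactly. Their poses are not given: they have to be found in the camera images.
- mallet: Wooden mallet, 0.3 kg, standing on its pale head, handle up. Origin: centre of the head's underside; z up, x along the head. Head 90 (x) x 46 (y) x 52 (z) mm, a striking face at either end (x = +-45 mm). Handle: bar 26 (x) x 20 (y) mm, z = 52 to 167 mm; grip at z = 130. Its starting spot is good for putting it back; beyond x = 0.545 m (y 0.03 to -0.47) the worktop has a sink opening.
- clamp: Wedge clamp fixed firmly on the worktop: plywood base 200 (x) x 240 (y) mm with its top 20 mm above the worktop, two fences along y whose tops are 46 mm high, and between them a pale serving board (38 mm high, its handle reaching to y = +163 mm), a wooden jaw and the dark wedge. Origin: centre of the underside; z up. The wedge slides only along the clamp's +y axis, its centre line at x = -59 mm and z = 34 mm; its thick end stands out beyond the base's edge at y = -120 mm.
- wedge_butt (a point): Centre of the flat struck face at the thick end of the dark wedge, 34 mm above the worktop; moves with the wedge. The face is 32 mm wide (clamp x) x 26 mm high and looks along the clamp's -y axis; strike it squarely towards the clamp's +y. When the wedge is home this point is at clamp y = -145 mm, so 25 mm of wedge still stands out beyond the base. Its axes are parallel to the clamp's.
- wedge (a joint): How far the wedge has been driven in along the clamp's +y, in m: starts somewhere between 0 and 0.012; at 0.045 it is tight and meets a hard stop. It moves stiffly (5 N of friction plus 2 N at 0.1 m/s) and stays where it is left; it pushes the jaw a tenth as far towards the board.

How it is judged:
By the outcome, as a careful person would: the job done as asked, in the order asked, and still so for the second after the job is handed in, with the robot touching nothing.
It also fails if it takes over 40 s, if anything falls off the work surface, if the arm or the gripper's body presses on something with over 40 N, if the wrist force passes 120 N, or if a joint passes its speed limit or range.

ROBOT

A 7-joint arm with a two-finger parallel gripper is mounted at the origin on a cart in front of the work surface, level with it; the furniture and walls round the work are solid. World frame = base frame: x ahead of the robot, y to its left, z up, the work surface at z = 0. Lengths are in m, angles in degrees, forces in N, time in s.
With the tool pointing down it reaches from about 0.4 to 0.925 m from the base axis. Payload 4.1 kg.
Tool frame: the origin (TCP) lies at the very end of the fingers, on their centre line; the grasp point (between the pads) lies 19 mm behind it (arm.hold_point_z is the distance from the TCP to the grasp point, in m); z points along the fingers, x is the direction in which the jaws open and shut, and the axes are right-handed (so a half turn about z gives the same grasp; the last joint's range is limited). The gripper opens to 85 mm and grips with 20 to 120 N. Pads are 22 mm wide; open, the fingers measure 114 mm over their backs; the gripper's body (76 mm by 85 mm) begins 54 mm behind the grasp point. The pads swing forward as they close: fully open they stand 13 mm farther back than shut.
Start: joints at [-80.329, 22.827, 2.584, 88.041, -1.071, 69.15, -2.905], TCP at [0.172, 0.627, 0.231] pointing down, gripper open.
Joint ranges: [-161.44, 161.44], [-28.35, 127.94], [-78.24, 83.42], [0, 140.83], [-78.03, 258.03], [13.02, 114.36], [-168.23, 168.23]. Speed limits (degrees/s): [147.25, 147.25, 180, 180, 180, 180, 180].

INTERFACE

Orientations are given as a 3x3 rotation matrix whose columns are the frame's x, y, z axes.
In Python, from bench import sense, imaging, arm gives the robot as it stands. The module is installed in compiled form; this text tells all that it offers.
- The arm moves only by the shell command python3 -m jog 'ROWS' [FORCE]. ROWS is JSON, a list of rows, each a list of 7 numbers: the opening, from -1 (shut) to 1 (fully open), then the shift along the tool's x, y, z in m, then the turn, a rotation vector about the tool's x, y, z in rad. A call has 1 to 5 rows; each row shifts and turns the pose as measured when the row begins, along the tool's axes as they then stand; what a row does not reach is not made up. A row lasts 1/8 s, in which the tool goes at most 62.5 mm and 10.7 degrees, less where a joint would pass 70% of its speed; a pose out of reach is approached as far as the arm can. A call with a gripper value outside its range is refused whole. The fingers move at their own pace and stop on an object; FORCE is the grip in N (left out, the last holds). Time passes only in rows, so rows that do not move let the fingers close. It gives the time, the measured TCP pose, the force and the opening at its end, in the units of the state.
- sense(): the state, without advancing time (a new reading comes with each control period).
- imaging.capture(name): name is "scene" or "top" or "wrist"; returns a dict with "pixels" (400x640x3 uint8, red, green, blue), "vertical_fov" (degrees; the focal length in pixels is half the picture's height over the tangent of half this angle, whatever the lens; pixels are square), "cx", "cy" (the principal point, pixels), "R" (3x3) and "t" (3): a world point X has camera coordinates R X + t; the wrist camera has in their place "T_tool_cam" (4x4, takes a point from camera to tool coordinates, whose origin is the TCP and whose axes are the tool frame's). Camera axes: x right, y down, z forward; pixel columns grow to the right and rows downward; lengths in m; the calibration is good to about 2 mm. A picture is of the moment at which its call begins: read the wrist's pose just before it. There is no depth.
- arm.job_done(): hands the job in, once; it reports no verdict.
Trained networks look in a picture, given as the dict that the camera call returned (one of the last four; its "shot" number tells which), for a name from the list of things; names that differ only in an ending like _2 or _b are one class to them, and where a whole thing is asked for, a point or a joint stands for the part that bears it (a point fixed in the world has none). Each returns a list of dicts, best first, with "conf" (0 to 1); they miss things now and then, are a little off and sometimes report something else, mostly with a low value. They report only what shows in the picture. A call takes as long as a camera call.
- imaging.search_frame(name, picture): "position" ([x, y, z] in m, in world coordinates, good to about 4 mm: the middle of the surface that is visible of it).
- imaging.masks_of(name, picture): "mask" (400x640 bool, what is visible of it).
The state is a dict: "t": time; "joint_positions": joint angles; "joint_velocities": joint speeds; "effort": joint torques, N m; "position": TCP position; "orientation": TCP orientation; "wrist_force": force on the tool from outside, world axes, zero at the start; "wrist_torque": the same for the moment, N m; "gripper_width": finger opening in m.
Only numpy, scipy, OpenCV 4.12 (cv2) and the standard library are available. Lean on these libraries where they do the work, as an engineer would, in place of code of your own. Each camera call takes 0.05 s, during which the arm holds its last target. There are 200 camera calls.

## Working session

There is one attempt and no reset: what is moved stays moved. The work goes in short steps, Python scripts to look and compute and a shell command to move; the robot and the scene stay as the last step left them, time stands still between calls to the robot, and variables do not carry over. Pictures are saved under pics/ and viewed, about 8 in all and at most 12, crops included, and the job is handed in when it is done.

```bash
mkdir -p pics
cat > h.py <<'E'
import numpy as np,cv2
from bench import sense,imaging,arm
def save(p,n,crop=None,s=1):
    im=p["pixels"][:,:,::-1]
    if crop: a,b,c,d=crop; im=im[b:d,a:c]
    cv2.imwrite("pics/"+n,cv2.resize(im,None,fx=s,fy=s,interpolation=cv2.INTER_CUBIC))
def cam(p):
    f=200/np.tan(np.radians(p["vertical_fov"]/2))
    if "R" in p: return f,np.array(p["R"]),np.array(p["t"])
    s=p["_s"]; Rt=np.array(s["orientation"]);T=np.array(p["T_tool_cam"])
    Rc=Rt@T[:3,:3]; c=Rt@T[:3,3]+np.array(s["position"])
    return f,Rc.T,-Rc.T@c
def shot(n):
    s=sense(); p=imaging.capture(n); p=dict(p) if n!="wrist" else p
    if n=="wrist": p["_s"]=s
    return p
def back(p,u,v,z):
    f,R,t=cam(p); d=R.T@np.array([(u-p["cx"])/f,(v-p["cy"])/f,1]); c=-R.T@t
    return c+d*(z-c[2])/d[2]
def proj(p,X):
    f,R,t=cam(p); q=np.asarray(X)@R.T+t; return np.stack([p["cx"]+f*q[...,0]/q[...,2],p["cy"]+f*q[...,1]/q[...,2]],-1)
E
python3 - <<'E'
from h import *
np.set_printoptions(precision=4,suppress=True)
s=sense(); print(s["t"],s["position"],np.array(s["orientation"]),s["gripper_width"])
ims=[]
for n in ["scene","top"]:
    p=shot(n); print(n,p["vertical_fov"],-np.array(p["R"]).T@p["t"])
    save(p,n+".png")
    for k in ["mallet","clamp","wedge","wedge_butt"]:
        r=imaging.search_frame(k,p); print(k,[(np.round(a["position"],4),round(a["conf"],2)) for a in r[:2]])
        m=imaging.masks_of(k,p)
        if m: 
            b=m[0]["mask"]; ys,xs=np.nonzero(b); print("  mask",m[0]["conf"],xs.min(),xs.max(),ys.min(),ys.max())
            np.save(f"m_{n}_{k}.npy",b)
E
```

```text
0.0 [0.1718 0.6262 0.2303] [[ 0.2645  0.9644 -0.0004]
 [ 0.9644 -0.2645 -0.0019]
 [-0.002   0.0001 -1.    ]] 0.08531453781198532
scene 55.915870085724166 [ 0.0769 -0.7766  0.5645]
mallet [(array([ 0.4445, -0.3089,  0.05  ]), 0.86), (array([0.4797, 0.0491, 0.0436]), 0.32)]
  mask 0.61 348 395 212 289
clamp [(array([0.5408, 0.1336, 0.0369]), 0.56)]
  mask 0.87 266 353 147 203
wedge [(array([0.4849, 0.0479, 0.0492]), 0.94)]
  mask 0.91 284 318 167 202
wedge_butt [(array([0.482 , 0.0469, 0.0445]), 0.96)]
  mask 0.6 285 319 168 203
top 50.89401365966117 [ 0.3033 -0.0201  1.0236]
mallet [(array([ 0.4448, -0.2914,  0.0557]), 0.78)]
  mask 0.56 413 453 190 232
clamp [(array([0.5466, 0.179 , 0.0416]), 0.79)]
  mask 0.98 164 301 121 211
wedge [(array([0.4776, 0.0852, 0.0465]), 0.58)]
  mask 0.63 217 301 187 201
wedge_butt [(array([0.4864, 0.0873, 0.0455]), 0.96)]
  mask 0.72 217 301 188 201
```

View pics/scene.png

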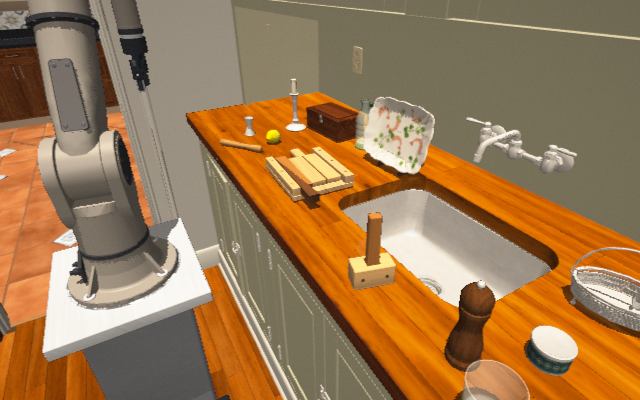

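View pics/top.png

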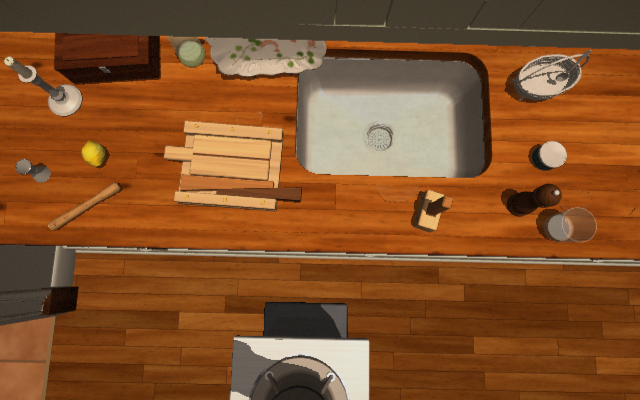

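The scene view shows the mallet at about (372,262) and the clamp at about (310,175). In the top view (world +x up, +y left) the clamp spans u 164–283, the wedge's thick end is near (300,194), and the mallet head runs from (430,190) to (420,230). I'll zoom in for corners.

Run:
```python
import cv2
im=cv2.imread("pics/top.png")
cv2.imwrite("pics/z.png",cv2.resize(cv2.vconcat([im[115:215,160:310]]),None,fx=5.3,fy=5.3,interpolation=cv2.INTER_CUBIC)[:600])
m=cv2.resize(im[180:240,400:465],None,fx=8,fy=8,interpolation=cv2.INTER_CUBIC);cv2.imwrite("pics/zm.png",m)
```

```text
(no output)
```

View pics/z.png

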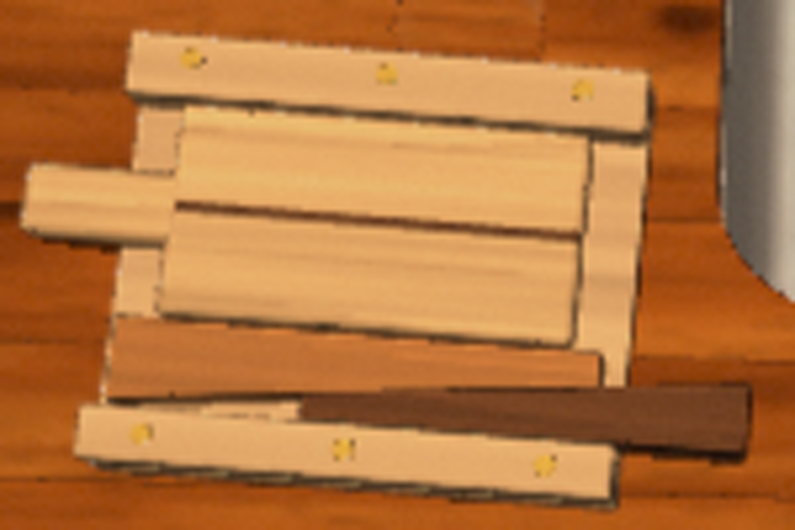

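View pics/zm.png

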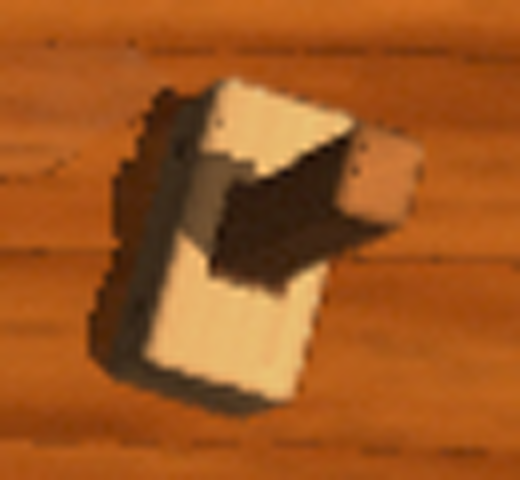

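The zooms show the clamp's fence tops clearly, with the wedge butt at zoom (747,418). The mallet head's top face corners are near zoom (230,78), (357,120), (295,402) and (145,355), and its handle leans away only by perspective.

Run:
```python
from h import *
np.set_printoptions(precision=4,suppress=True)
p=shot("top")
def B(pts,s,ox,oy,z): return np.array([back(p,ox+(u+.5)/s-.5,oy+(v+.5)/s-.5,z)[:2] for u,v in pts])
F=B([(133,32),(650,72),(610,500),(75,455),(127,93),(645,133),(615,448),(80,403)],5.3,160,115,.046); print(F)
print("sides",[np.linalg.norm(F[i]-F[(i+1)%4]) for i in range(4)])
d=(F[0]-F[1])+(F[3]-F[2])+(F[4]-F[5])+(F[7]-F[6]); d/=np.linalg.norm(d)  # +y clamp
x=np.array([d[1],-d[0]]); c=F[:4].mean(0); print("clamp c",c,"y",d,"x",x,"yaw",np.degrees(np.arctan2(x[1],x[0])))
b=B([(750,383),(743,452)],5.3,160,115,.047); bm=b.mean(0); print("butt",b,bm,"in clamp",(bm-c)@x,(bm-c)@d)
M=B([(230,78),(357,120),(295,402),(145,355)],8,400,180,.052); print(M,"sides",[np.linalg.norm(M[i]-M[(i+1)%4]) for i in range(4)])
a=(M[0]-M[3])+(M[1]-M[2]); a/=np.linalg.norm(a); print("mallet c",M.mean(0),"x",a,np.degrees(np.arctan2(a[1],a[0])))
H=B([(367,122),(425,150),(405,222),(340,200)],8,400,180,.167); print("handle top",H.mean(0),[np.linalg.norm(H[i]-H[(i+1)%4]) for i in range(4)])
q=shot("scene")
for n,P in [("scene",q)]:
  m=np.load("m_scene_mallet.npy"); print(proj(P,[[*M.mean(0),.167],[*M.mean(0),0],[*bm,.034]]))
```

```text
[[0.6553 0.2959]
 [0.6425 0.0586]
 [0.4441 0.069 ]
 [0.4584 0.3065]
 [0.6261 0.2964]
 [0.6134 0.0598]
 [0.4675 0.0677]
 [0.4819 0.3061]]
sides [np.float64(0.23767188078480364), np.float64(0.1987050022611302), np.float64(0.23791647913285477), np.float64(0.19714433396759307)]
clamp c [0.5501 0.1825] y [0.0568 0.9984] x [ 0.9984 -0.0568] yaw -3.255967180827936
butt [[0.4983 0.0085]
 [0.4669 0.0107]] [0.4826 0.0096] in clamp -0.05754093345205256 -0.17639993015713135
[[ 0.499  -0.2921]
 [ 0.4873 -0.3294]
 [ 0.4035 -0.3088]
 [ 0.4162 -0.2654]] sides [np.float64(0.03904975393402591), np.float64(0.08626341689125536), np.float64(0.04523941110044368), np.float64(0.08699816330976635)]
mallet c [ 0.4515 -0.2989] x [ 0.9621 -0.2729] -15.8353121700239
handle top [ 0.4516 -0.2994] [np.float64(0.016456074596629795), np.float64(0.019910539826385847), np.float64(0.01753503377832741), np.float64(0.02207214510392079)]
[[374.3033 215.1191]
 [369.8678 280.8168]
 [313.99   198.77  ]]
```

Everything is consistent: fence sides are 238 × 198 mm, the butt is at clamp x −58 mm, and the mallet's head and handle centres agree. Tool x is radial now, so I'll sweep along an arc towards the mallet.

```bash
A='[1,-0.009,0.06,0,0,0,0.1]'
python3 -m jog '[[1,-0.009,0.06,0,0,0,0.1],[1,-0.009,0.06,0,0,0,0.1],[1,-0.009,0.06,0,0,0,0.1],[1,-0.009,0.06,0,0,0,0.1],[1,-0.009,0.06,0,0,0,0.1]]'
python3 -m jog '[[1,-0.009,0.06,0,0,0,0.1],[1,-0.009,0.06,0,0,0,0.1],[1,-0.009,0.06,0,0,0,0.1],[1,-0.009,0.06,0,0,0,0.1],[1,-0.009,0.06,0,0,0,0.1]]'
```

```text
t: 1.62
position: [0.4169, 0.4546, 0.2303]
orientation: [[0.695, 0.719, -0.002], [0.719, -0.695, 0.005], [0.002, -0.005, -1.0]]
wrist_force: [0.6, 0.4, 1.3]
gripper_width: 0.0852
t: 2.25
position: [0.5522, 0.1763, 0.2296]
orientation: [[0.96, 0.281, 0.002], [0.281, -0.96, 0.007], [0.004, -0.006, -1.0]]
wrist_force: [0.8, -0.2, -0.6]
gripper_width: 0.0856
```

```bash
python3 -m jog '[[1,-0.0285,0.0535,0,0,0,0.07],[1,-0.0247,0.0555,0,0,0,0.07],[1,-0.0207,0.057,0,0,0,0.07],[1,-0.0167,0.0585,0,0,0,0.07]]' >/dev/null
python3 -m jog '[[1,-0.0126,0.0594,0,0,0,0.07],[1,-0.0084,0.06,0,0,0,0.07],[1,-0.0042,0.0605,0,0,0,0.07],[1,0,0.0607,0,0,0,0.07],[1,0,0,0,0,0,0]]'
python3 - <<'E'
from h import *
np.set_printoptions(precision=4,suppress=True)
s=sense(); O=np.array(s["orientation"]); print(s["position"],s["joint_positions"])
p=shot("wrist"); save(p,"w1.png")
for z in (.052,.167):
  print(z,proj(p,[[.4515,-.299,z]]))
for m in imaging.masks_of("mallet",p)[:2]:
  ys,xs=np.nonzero(m["mask"]); print(m["conf"],xs.min(),xs.max(),ys.min(),ys.max())
print("to go (tool)",O.T@(np.array([.4515,-.299,.106])-s["position"]),"yaw",np.degrees(np.arctan2(O[1,0],O[0,0])))
E
```

```text
t: 3.38
position: [0.4455, -0.3183, 0.2292]
orientation: [[0.954, -0.299, 0.013], [-0.299, -0.954, 0.004], [0.012, -0.008, -1.0]]
wrist_force: [0.2, 0.5, 0.4]
gripper_width: 0.0855
[ 0.4455 -0.3183  0.2292] [ -7.2834  16.4785  47.1786 103.6283 -13.9708  65.1892  27.1589]
0.052 [[320.8282 158.1205]]
0.167 [[321.8569 189.5577]]
0.78 277 367 128 200
to go (tool) [-0.0015 -0.0192  0.1234] yaw -17.397611784080283
```

View pics/w1.png

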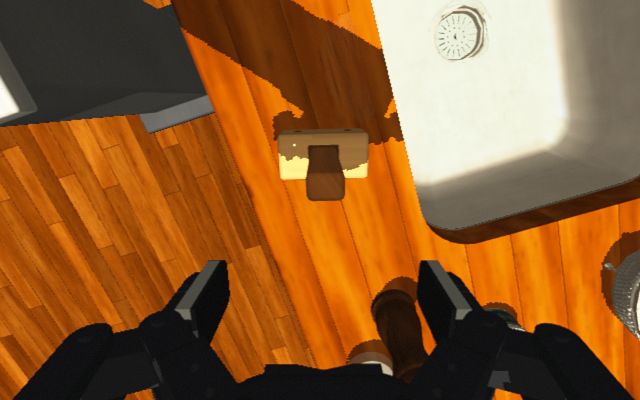

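The wrist view shows the handle top centred near (325,185), against a predicted (322,190). The mallet is therefore about 2–3 mm from my estimate and square to the jaws to about 1.5°. I'll correct laterally first.

```bash
python3 -m jog '[[1,0.0025,-0.0225,0.01,-0.008,-0.012,-0.028],[1,0,0,0.02,0,0,0]]'
python3 - <<'E'
from h import *
np.set_printoptions(precision=4,suppress=True)
s=sense(); O=np.array(s["orientation"])
print("to go (tool)",O.T@(np.array([.4531,-.2967,.106])-s["position"]),"yaw",np.degrees(np.arctan2(O[1,0],O[0,0])), O[:,2])
p=shot("wrist"); save(p,"w2.png")
for m in imaging.masks_of("mallet",p)[:1]:
  ys,xs=np.nonzero(m["mask"]); print(m["conf"],xs.min(),xs.max(),ys.min(),ys.max())
  c=np.array([[.0131,.0101],[.0131,-.0101],[-.0131,-.0101],[-.0131,.0101]]);a=np.radians(-15.8);R=np.array([[np.cos(a),-np.sin(a)],[np.sin(a),np.cos(a)]])
  print(proj(p,np.c_[c@R.T+[.4531,-.2967],np.full(4,.167)]))
E
```

```text
t: 3.72
position: [0.4615, -0.2858, 0.1984]
orientation: [[0.967, -0.254, 0.003], [-0.254, -0.967, 0.006], [0.001, -0.006, -1.0]]
wrist_force: [0.1, 1.0, -0.1]
gripper_width: 0.0854
to go (tool) [-0.0054  0.0132  0.0923] yaw -14.713775830158392 [ 0.0026  0.0056 -1.    ]
0.9 270 367 164 271
[[336.5352 241.4207]
 [335.4647 271.9571]
 [292.1402 271.2386]
 [291.8328 240.6495]]
```

View pics/w2.png

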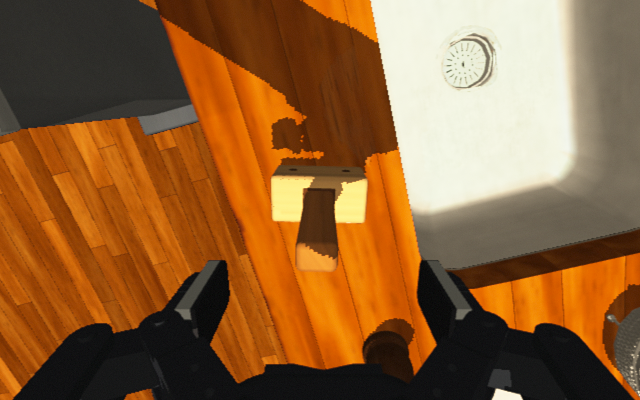

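The handle top spans u 296–338, v 241–271, and the prediction was 292–336, 241–272, so they agree within 2 mm. Lateral correction, descend, then close.

```bash
python3 -m jog '[[1,-0.004,0.013,0,-0.005,-0.003,0.019],[1,0,0,0,0,0,0]]'
python3 - <<'E'
from h import *
s=sense(); O=np.array(s["orientation"])
print("to go (tool)",O.T@(np.array([.4546,-.2971,.106])-s["position"]),"yaw",np.degrees(np.arctan2(O[1,0],O[0,0])), O[:,2])
E
```

```text
t: 4.08
position: [0.4522, -0.2961, 0.1968]
orientation: [[0.962, -0.271, -0.008], [-0.271, -0.962, 0.003], [-0.008, -0.001, -1.0]]
wrist_force: [0.4, 0.5, -0.2]
gripper_width: 0.0853
to go (tool) [0.00329499 0.00042347 0.09079944] yaw -15.750025244893102 [-0.00767038  0.0028741  -0.99996645]
```

```bash
python3 -m jog '[[1,0.002,0,0.04,0,0.004,0],[1,0,0,0.035,0,0,0],[1,0,0,0.014,0,0,0],[1,0,0,0,0,0,0]]'
python3 - <<'E'
from h import *
s=sense(); O=np.array(s["orientation"])
print("to go (tool)",O.T@(np.array([.4546,-.2971,.106])-s["position"]),"yaw",np.degrees(np.arctan2(O[1,0],O[0,0])), O[:,2])
E
```

```text
t: 4.58
position: [0.4572, -0.2975, 0.109]
orientation: [[0.963, -0.271, 0.004], [-0.271, -0.963, -0.0], [0.004, -0.001, -1.0]]
wrist_force: [-0.0, -1.2, 0.1]
gripper_width: 0.0853
to go (tool) [-0.00266078  0.00033155  0.00296904] yaw -15.719923559561282 [ 3.64606698e-03 -2.44689865e-04 -9.99993323e-01]
```

```bash
python3 -m jog '[[-1,-0.002,0,0,0,-0.003,0],[-1,0,0,0,0,0,0],[-1,0,0,0,0,0,0],[-1,0,0,0,0,0,0],[-1,0,0,0,0,0,0]]' 110
python3 -m jog '[[-1,0,0,0,0,0,0],[-1,0,0,0,0,0,0]]'
```

```text
t: 5.2
position: [0.457, -0.298, 0.1121]
orientation: [[0.963, -0.271, 0.006], [-0.271, -0.963, -0.001], [0.006, -0.0, -1.0]]
wrist_force: [0.1, -0.6, -2.2]
gripper_width: 0.025
t: 5.45
position: [0.457, -0.298, 0.112]
orientation: [[0.963, -0.271, 0.006], [-0.271, -0.963, -0.001], [0.006, -0.0, -1.0]]
wrist_force: [-1.1, 0.8, -1.5]
gripper_width: 0.0245
```

Gripped: width 24.5 mm, TCP z 0.112 with the mallet standing. Lift, carry and turn it so that its long axis lies along the clamp's y.

```bash
python3 -m jog '[[-1,0,0,-0.03,0,0,0],[-1,0,0,-0.03,0,0,0],[-1,-0.0105,-0.051,0,0,0,0.17],[-1,-0.019,-0.0485,0,0,0,0.17],[-1,-0.027,-0.0446,0,0,0,0.17]]' 
python3 -m jog '[[-1,-0.034,-0.0396,0,0,0,0.17],[-1,0,0,0,0,0,0.17],[-1,0,0,0,0,0,0.17],[-1,0,0,0,0,0,0.17],[-1,0,0,0,0,0,0.1]]' >/dev/null
python3 -m jog '[[-1,0,0,0,0,0,0],[-1,0,0,0,0,0,0]]'
cat > go.py <<'E'
from h import *
import sys
np.set_printoptions(precision=4,suppress=True)
c=np.array([.5501,.1825]);d=np.array([.0568,.9984]);x=np.array([.9984,-.0568])
def st(tx,ty,tz,yaw):
    s=sense(); O=np.array(s["orientation"]);P=np.array(s["position"])
    g=O.T@(np.array([tx,ty,tz])-P); psi=np.degrees(np.arctan2(O[1,0],O[0,0])); w=O.T@[0,0,-1]
    print("t",s["t"],"P",P,"togo",g,"rotvec",np.array([-w[1],w[0],np.radians(psi-yaw)]),"yaw",round(psi,2),"F",np.array(s["wrist_force"]),"clamp xy",(P[:2]-c)@x,(P[:2]-c)@d, "joints",np.array(s["joint_positions"]))
if __name__=="__main__": st(*map(float,sys.argv[1:]))
E
python3 go.py .476 -.087 .12 -93.26
python3 - <<'E'
from h import *
p=shot("wrist"); save(p,"w3.png")
for k in("wedge","wedge_butt","clamp"): print(k,[(np.round(a["position"],4),round(a["conf"],2)) for a in imaging.search_frame(k,p)[:1]])
print(proj(p,[[.4811,.0081,.047],[.4811,.0081,.034]]))
E
```

```text
t: 6.08
position: [0.466, -0.1484, 0.172]
orientation: [[0.703, -0.712, 0.003], [-0.712, -0.703, -0.002], [0.003, -0.0, -1.0]]
wrist_force: [-0.2, 0.3, -4.3]
gripper_width: 0.0246
t: 6.95
position: [0.4673, -0.0902, 0.1689]
orientation: [[-0.002, -1.0, -0.004], [-1.0, 0.002, 0.002], [-0.002, 0.004, -1.0]]
wrist_force: [-0.3, 0.2, -3.8]
gripper_width: 0.0249
t 6.95 P [ 0.4673 -0.0902  0.1689] togo [-0.0031 -0.0089  0.0489] rotvec [0.004  0.0022 0.055 ] yaw -90.11 F [-0.2946  0.1698 -3.7688] clamp xy -0.06720588189077922 -0.27700965928718807 joints [-46.3914  16.0506  61.3508 116.2658 -16.844   57.2916 -66.7634]
wedge [(array([0.4854, 0.0701, 0.0489]), 0.78)]
wedge_butt [(array([0.4859, 0.0715, 0.0455]), 0.6)]
clamp [(array([0.5274, 0.1032, 0.04  ]), 0.63)]
[[205.78020178 175.47916412]
 [210.89186761 171.88785498]]
```

View pics/w3.png

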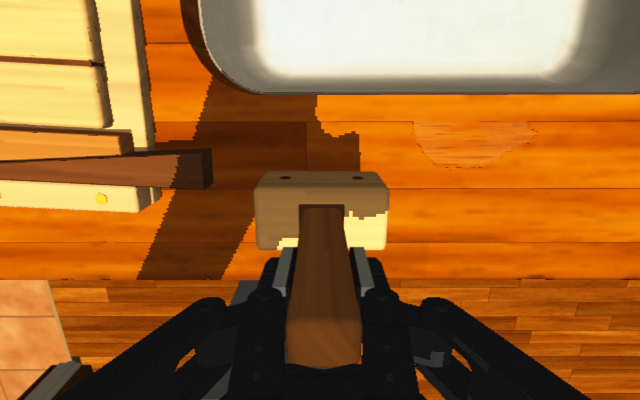

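The wedge butt's edge is at about (211,149–188), to the left of the mallet head at (255–390,171–250). It lies perhaps 2–5 mm further in +x than predicted. I'll lower to striking height and compare again.

```bash
python3 -m jog '[[-1,-0.003,-0.0108,0.02,0.004,0.002,0.055],[-1,0,0,0.02,0,0,0],[-1,0,0,0.006,0,0,0],[-1,0,0,0,0,0,0]]' >/dev/null
python3 go.py .478 -.087 .12 -93.26
python3 - <<'E'
from h import *
np.set_printoptions(precision=1,suppress=True)
p=shot("wrist"); save(p,"w4.png",(120,100,440,330),2.5)
s=p["_s"];O=np.array(s["orientation"]);P=np.array(s["position"])
# head corners, mallet origin at tool z = +0.112 ; tool x along head
H=np.array([[sx*.045,sy*.023,.112-z] for z in(0,.052) for sx in(-1,1) for sy in(-1,1)])
q=lambda X:(proj(p,X)-[120,100])*2.5
print("head",q(H@O.T+P)); 
c=np.array([.5501,.1825]);d=np.array([.0568,.9984]);x=np.array([.9984,-.0568])
b=lambda cx,cy:c+cx*x+cy*d
print("butt",q(np.array([[*b(-.059+e,-.178),z] for z in(.021,.047) for e in(-.016,.016)])))
print("fence",q(np.array([[*b(-.1,-.12),.046]])))
E
```

```text
t 7.65 P [ 0.4799 -0.0872  0.1229] togo [-0.0001  0.0019  0.0029] rotvec [-0.003   0.0014 -0.0012] yaw -93.33 F [ 0.3498  0.3132 -2.7743] clamp xy -0.05477671067069136 -0.2732990106675425 joints [-41.7331  21.8328  57.3954 117.732  -23.4587  52.3353 -64.8346]
head [[367.3 169.1]
 [374.5 303.6]
 [650.  169.2]
 [642.5 303.7]
 [334.5 212.2]
 [345.3 373.6]
 [683.5 212.4]
 [672.4 373.8]]
butt [[214.2 308.3]
 [202.9 212.6]
 [183.7 341.5]
 [169.9 236.9]]
fence [[  3.9 415.8]]
```

View pics/w4.png

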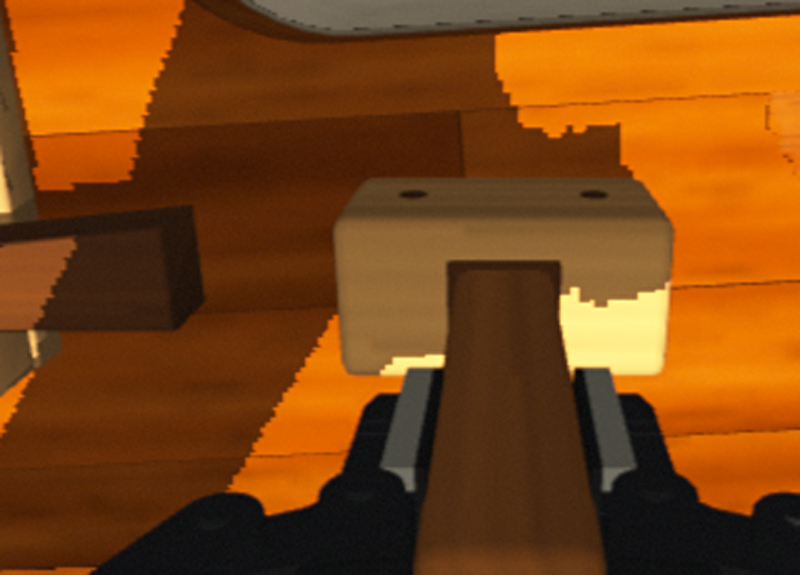

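The head matches its predicted outline. The butt is about 3 mm in +x and 2.5 mm in +y from my first estimate, so the mallet is within 1.5 mm of its centre line and contact is due after about 53 mm. First tap, then draw back.

```bash
python3 -m jog '[[-1,-0.025,0.001,0.0025,-0.003,0.001,0],[-1,-0.03,0,0,0,0,0],[-1,-0.02,0,0,0,0,0]]' 120
python3 go.py .4835 -.0342 .12 -93.26
python3 -m jog '[[-1,0.04,0,0,0,0,0],[-1,0.02,0,0,0,0,0],[-1,0,0,0,0,0,0]]' >/dev/null
python3 go.py .4835 -.0342 .12 -93.26
python3 - <<'E'
from h import *
np.set_printoptions(precision=1,suppress=True)
p=shot("wrist"); save(p,"w5.png",(120,100,440,330),2.5)
s=p["_s"];O=np.array(s["orientation"]);P=np.array(s["position"])
H=np.array([[sx*.045,sy*.023,.112-z] for z in(0,.052) for sx in(-1,1) for sy in(-1,1)])
q=lambda X:(proj(p,X)-[120,100])*2.5
print("head",q(H@O.T+P)); 
c=np.array([.5501,.1825]);d=np.array([.0568,.9984]);x=np.array([.9984,-.0568])
b=lambda cx,cy:c+cx*x+cy*d
for Y in(-.1755,-.165,-.155,-.1425): print("butt",Y,q(np.array([[*b(-.056+e,Y),z] for z in(.021,.047) for e in(-.016,.016)])).ravel())
E
```

```text
t: 8.07
position: [0.4843, -0.0172, 0.123]
orientation: [[-0.062, -0.998, 0.005], [-0.998, 0.062, -0.007], [0.007, -0.005, -1.0]]
wrist_force: [-1.0, -8.0, -8.7]
gripper_width: 0.0249
t 8.075 P [ 0.4843 -0.0172  0.123 ] togo [ 0.017  -0.0002  0.0031] rotvec [-0.0051 -0.0067 -0.0049] yaw -93.54 F [-0.9897 -8.0499 -8.7397] clamp xy -0.05433108450754516 -0.20312583724134128 joints [-51.069   21.5554  58.052  118.2109 -22.8264  51.9534 -74.0047]
t 8.45 P [ 0.483  -0.0757  0.1256] togo [-0.0415  0.0018  0.0053] rotvec [-0.0096 -0.0055  0.002 ] yaw -93.14 F [-0.2178  0.8405 -3.3193] clamp xy -0.0523059604178831 -0.26160619600117874 joints [-43.8756  21.5028  57.8622 117.7539 -22.8682  52.0835 -66.7065]
head [[367.3 169.1]
 [374.5 303.6]
 [649.9 169.2]
 [642.5 303.7]
 [334.5 212.3]
 [345.3 373.7]
 [683.5 212.4]
 [672.3 373.8]]
butt -0.1755 [242.  305.7 232.4 210.4 215.2 337.8 203.5 233.6]
butt -0.165 [209.7 305.7 198.9 210.4 179.5 337.8 166.3 233.6]
butt -0.155 [178.9 305.6 166.9 210.3 145.5 337.8 130.9 233.5]
butt -0.1425 [140.3 305.6 126.9 210.3 103.  337.8  86.6 233.5]
```

View pics/w5.png

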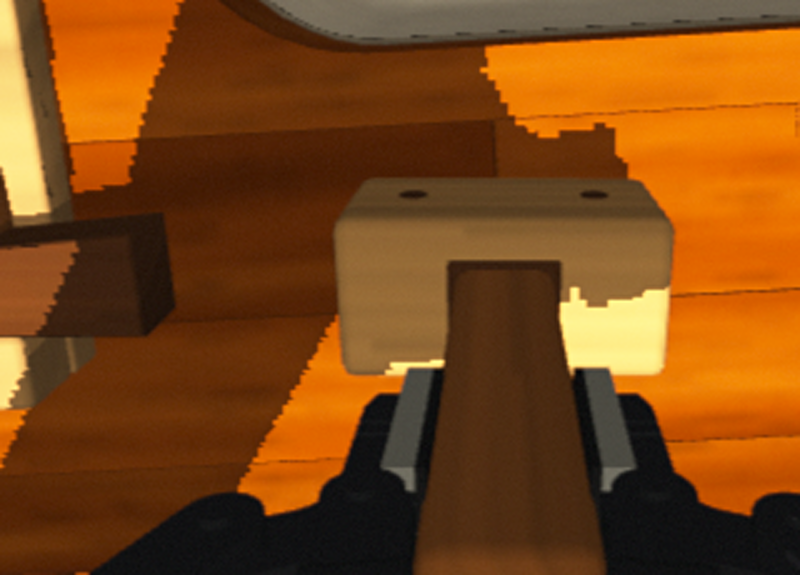

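The first tap drove the wedge about 22 mm, so its butt is now near clamp y −0.154, about 11 mm short of home. The mallet did not slip in the grip and is well clear. Second tap, more gently.

```bash
python3 -m jog '[[-1,-0.03,0.003,0.005,-0.009,-0.005,0],[-1,-0.025,0,0,0,0,0],[-1,-0.012,0,0,0,0,0],[-1,-0.01,0,0,0,0,0]]' >/dev/null
python3 go.py .4835 -.0342 .12 -93.26
python3 -m jog '[[-1,0.03,0,0,0,0,0],[-1,0.02,0,0,0,0,0],[-1,0,0,0,0,0,0]]' >/dev/null
python3 go.py .4835 -.0342 .12 -93.26
```

```text
t 9.0 P [ 0.4851 -0.0014  0.1219] togo [ 0.0328 -0.      0.0023] rotvec [-0.0037 -0.012   0.0065] yaw -92.89 F [ -2.7084 -17.9791   0.1413] clamp xy -0.054441161018997535 -0.18728144191739585 joints [-52.9025  21.7719  57.8557 118.1264 -22.6192  51.9003 -75.5262]
t 9.375 P [ 0.4834 -0.0501  0.1232] togo [-0.0159  0.0007  0.003 ] rotvec [-0.0049 -0.0108  0.0096] yaw -92.71 F [-0.3222  0.2962 -3.6625] clamp xy -0.053339159160044204 -0.2360111083644575 joints [-47.1212  21.6218  57.856  118.0496 -22.5801  51.9158 -69.6091]
```

A force of 18 N at TCP clamp y −0.187 suggests the stop. A third tap will check that it is tight.

```bash
python3 -m jog '[[-1,-0.022,0.002,0.003,-0.005,-0.011,0.005],[-1,-0.018,0,0,0,0,0]]' >/dev/null
python3 go.py .4835 -.0342 .12 -93.26
python3 -m jog '[[-1,-0.01,0,0,0,0,0]]' >/dev/null
python3 go.py .4835 -.0342 .12 -93.26
python3 -m jog '[[-1,-0.01,0,0,0,0,0]]' >/dev/null
python3 go.py .4835 -.0342 .12 -93.26
```

```text
t 9.625 P [ 0.4834 -0.0063  0.1197] togo [ 0.0279 -0.0016 -0.0004] rotvec [0.0009 0.0035 0.0033] yaw -93.07 F [ 0.1402  0.26   -4.5606] clamp xy -0.055887038086240536 -0.19226791882201621 joints [-51.2845  21.7494  57.3026 118.2851 -23.5534  52.0488 -73.9793]
t 9.75 P [ 0.484  -0.0012  0.1203] togo [ 0.033  -0.0011  0.0006] rotvec [-0.0005 -0.0093  0.008 ] yaw -92.8 F [ -2.7531 -26.4449   7.5853] clamp xy -0.05551054459508905 -0.18715616732883572 joints [-52.552   21.8393  57.5453 118.2122 -22.8086  51.9044 -75.2321]
t 9.875 P [0.4841 0.     0.121 ] togo [ 0.0342 -0.001   0.0019] rotvec [-0.0017 -0.0257  0.009 ] yaw -92.75 F [ -3.3517 -24.3184   4.328 ] clamp xy -0.05549961515769068 -0.1859549655885177 joints [-53.751   22.0139  58.1141 118.1871 -21.9617  51.7774 -76.3788]
```

It stops dead with 24–26 N against it. Draw back and check by camera.

```bash
python3 -m jog '[[-1,0.03,0,0,0,-0.02,0],[-1,0.03,0,0,0,0,0],[-1,0,0,0,0,0,0]]' >/dev/null
python3 go.py .478 -.087 .12 -93.26
python3 - <<'E'
from h import *
np.set_printoptions(precision=1,suppress=True)
p=shot("wrist"); save(p,"w6.png",(80,100,400,330),2.5)
s=p["_s"];O=np.array(s["orientation"]);P=np.array(s["position"])
H=np.array([[sx*.045,sy*.023,.112-z] for z in(0,.052) for sx in(-1,1) for sy in(-1,1)])
q=lambda X:(proj(p,X)-[80,100])*2.5
print("head",q(H@O.T+P).ravel()); 
c=np.array([.5501,.1825]);d=np.array([.0568,.9984]);x=np.array([.9984,-.0568])
b=lambda cx,cy:c+cx*x+cy*d
for Y in(-.149,-.1455,-.1425): print("butt",Y,q(np.array([[*b(-.056+e,Y),z] for z in(.021,.047) for e in(-.016,.016)])).ravel())
print("base edge z.02",q(np.array([[*b(-.02,-.12),.02],[*b(.05,-.12),.02]])).ravel())
E
```

```text
t 10.25 P [ 0.4819 -0.0556  0.1216] togo [0.0316 0.0026 0.0017] rotvec [-0.0007 -0.004   0.016 ] yaw -92.34 F [-0.0653  0.1566 -4.0087] clamp xy -0.05458781718670937 -0.24154861481944626 joints [-45.7667  21.6873  57.3563 118.0582 -22.9468  52.0718 -68.1256]
head [467.3 169.1 474.5 303.6 749.9 169.2 742.5 303.7 434.5 212.3 445.3 373.7
 783.5 212.4 772.4 373.8]
butt -0.149 [316.7 296.9 307.1 199.6 286.6 329.5 274.6 223. ]
butt -0.1455 [305.7 296.7 295.6 199.5 274.4 329.3 261.9 222.8]
butt -0.1425 [296.3 296.6 285.8 199.3 264.  329.2 251.1 222.6]
base edge z.02 [ 205.1  132.8  170.8 -121.1]
```

View pics/w6.png

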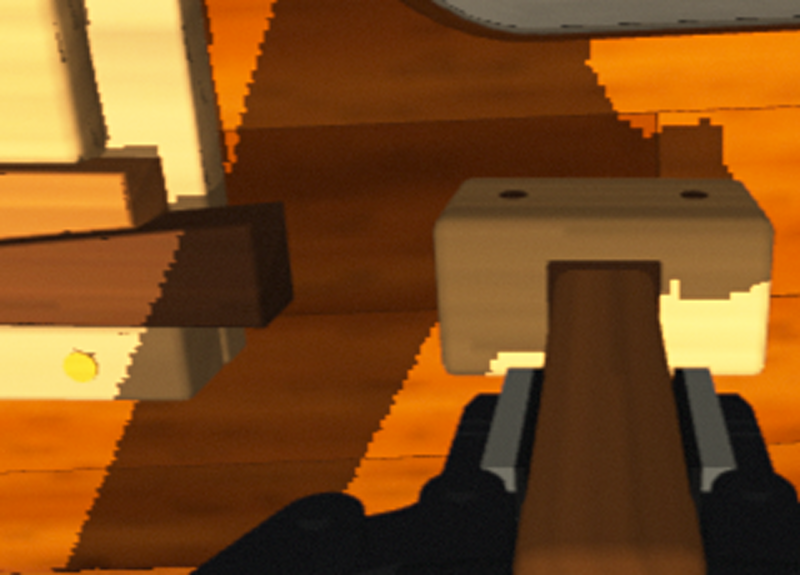

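The butt's corners at (286,203) and (293,298) match clamp y −0.142, which is home in this view's offset; the base edge shows the same 2.5 mm offset. The wedge is in. Lift and carry the mallet back to its starting spot, keeping its heading.

```bash
python3 -m jog '[[-1,0.02,0,-0.03,0,0,0],[-1,0.06,0.004,0,0,0,0],[-1,0.06,0.004,0,0,0,0],[-1,0.06,0.004,0,0,0,0],[-1,0.03,0.002,0,0,0,0]]' >/dev/null
python3 -m jog '[[-1,0,0,0,0,0,0],[-1,0,0,0,0,0,0]]' >/dev/null
python3 go.py .455 -.297 .112 -92
```

```text
t 11.175 P [ 0.4707 -0.2676  0.1493] togo [0.0299 0.0155 0.037 ] rotvec [0.0005 0.0083 0.0281] yaw -90.39 F [ 0.4753  0.4655 -4.3261] clamp xy -0.05366879403590612 -0.45384067004491646 joints [-17.4526  25.5194  55.0745 109.088  -24.9278  58.4871 -41.807 ]
```

```bash
python3 -m jog '[[-1,0.03,0.0155,0.01,0,0.012,0],[-1,0,0,0.012,0,0,0],[-1,0,0,0,0,0,0]]' >/dev/null
python3 go.py .455 -.297 .112 -92
```

```text
t 11.55 P [ 0.4589 -0.2894  0.1253] togo [0.0076 0.0039 0.0133] rotvec [0.0003 0.0016 0.0403] yaw -89.69 F [-0.2745  0.2016 -2.8162] clamp xy -0.06427865825755977 -0.47637371615413104 joints [-13.5323  27.2226  53.4057 110.3441 -26.4769  55.6934 -37.3743]
```

```bash
python3 -m jog '[[-1,0,0,0.008,0,0.005,0],[-1,0,0,0.004,0,0,0],[-1,0,0,0,0,0,0]]' >/dev/null
python3 go.py .455 -.297 .112 -92
python3 -m jog '[[-1,0,0,0.003,0,0,0],[-1,0,0,0,0,0,0]]' >/dev/null
python3 go.py .455 -.297 .112 -92
```

```text
t 11.925 P [ 0.4609 -0.2865  0.1127] togo [0.0104 0.006  0.0007] rotvec [-0.0005 -0.0025  0.0454] yaw -89.4 F [ 0.0728 -0.0264 -3.9017] clamp xy -0.06245211431053587 -0.47331624408259415 joints [-13.3098  28.0774  52.5613 111.0597 -27.3348  54.1341 -36.8527]
t 12.175 P [ 0.4623 -0.2871  0.1129] togo [0.0098 0.0074 0.0009] rotvec [-0.0032 -0.0013  0.0455] yaw -89.39 F [ 0.3441 -0.5497 -3.2053] clamp xy -0.06102341871146934 -0.47385180353038625 joints [-13.1188  28.1156  52.4477 110.9231 -27.5131  54.1512 -36.7006]
```

```bash
python3 -m jog '[[-1,0,0,0.004,0,0,0],[-1,0,0,0,0,0,0]]' >/dev/null
python3 go.py .455 -.297 .112 -92
python3 -m jog '[[-1,0,0,0.003,0,0,0]]' >/dev/null
python3 go.py .455 -.297 .112 -92
```

```text
t 12.425 P [ 0.4639 -0.2879  0.1129] togo [0.009  0.009  0.0008] rotvec [-0.0069  0.0004  0.0456] yaw -89.39 F [ 0.3798 -0.1958 -3.8865] clamp xy -0.059295136909029454 -0.4745525356689818 joints [-12.8383  28.1747  52.2646 110.7787 -27.7665  54.1263 -36.4854]
t 12.55 P [ 0.4653 -0.2881  0.1122] togo [0.0088 0.0104 0.0001] rotvec [-0.0094  0.0017  0.0459] yaw -89.37 F [-5.0058  7.9033 30.8999] clamp xy -0.057920138344714565 -0.4746546957666611 joints [-12.6619  28.2777  52.1203 110.7017 -28.0161  54.0687 -36.2969]
```

```bash
python3 -m jog '[[-1,0,0,0,-0.008,-0.004,0]]' >/dev/null
python3 go.py .455 -.297 .112 -92
python3 -m jog '[[-1,0,0,0,0,0,0]]' >/dev/null
python3 go.py .455 -.297 .112 -92
```

```text
t 12.675 P [ 0.4654 -0.2885  0.1126] togo [0.0084 0.0104 0.0006] rotvec [-0.0018  0.0054  0.0458] yaw -89.38 F [ 0.252  -0.3924 -3.8755] clamp xy -0.05785878437798167 -0.4750628330089575 joints [-12.4393  28.5547  52.0423 110.2686 -27.889   54.7329 -36.3922]
t 12.8 P [ 0.4657 -0.2885  0.1126] togo [0.0084 0.0108 0.0005] rotvec [-0.0023  0.0053  0.0458] yaw -89.38 F [-0.6251  0.1912  0.3501] clamp xy -0.057483579930033404 -0.47506131167714066 joints [-12.4291  28.5734  52.0204 110.2509 -27.9194  54.7075 -36.3884]
```

Touching the worktop (within about 0.5 mm), nearly vertical. Release and withdraw upward.

```bash
python3 -m jog '[[0.2,0,0,0,0,0,0],[0.2,0,0,0,0,0,0],[0.2,0,0,0,0,0,0],[0.2,0,0,0,0,0,0]]' 
python3 -m jog '[[0.2,0,0,-0.03,0,0,0],[0.2,0,0,-0.04,0,0,0],[0.2,0,0,-0.05,0,0,0],[0.2,0,0,-0.02,0,0,0],[0.2,0,0,0,0,0,0]]'
python3 - <<'E'
from h import *
np.set_printoptions(precision=4,suppress=True)
for n in("top","scene"):
  p=shot(n); save(p,n+"_end.png")
  for k in("mallet","wedge"): print(n,k,[(np.round(a["position"],4),round(a["conf"],2)) for a in imaging.search_frame(k,p)[:1]])
E
cd pics; python3 -c "
import cv2
a=cv2.imread('top_end.png')[110:240,160:470];b=cv2.imread('scene_end.png')[130:320,230:510]
cv2.imwrite('end.png',cv2.vconcat([cv2.resize(a,(620,260)),cv2.resize(b,(480,326))[:, :].copy() if 0 else cv2.copyMakeBorder(cv2.resize(b,(480,326)),0,0,0,140,0)]))"
```

```text
t: 13.3
position: [0.466, -0.2889, 0.1121]
orientation: [[0.011, -1.0, 0.003], [-1.0, -0.011, 0.004], [-0.004, -0.003, -1.0]]
wrist_force: [0.4, 0.1, 0.1]
gripper_width: 0.0515
t: 13.92
position: [0.4652, -0.2895, 0.2555]
orientation: [[0.01, -1.0, 0.001], [-1.0, -0.01, 0.004], [-0.004, -0.002, -1.0]]
wrist_force: [-0.2, -0.2, -0.3]
gripper_width: 0.0513
top mallet [(array([ 0.4557, -0.2736,  0.0567]), 0.85)]
top wedge [(array([0.4809, 0.1172, 0.0456]), 0.86)]
scene mallet [(array([ 0.4522, -0.2959,  0.0511]), 0.79)]
scene wedge [(array([0.4842, 0.0795, 0.0515]), 0.59)]
```

View pics/end.png

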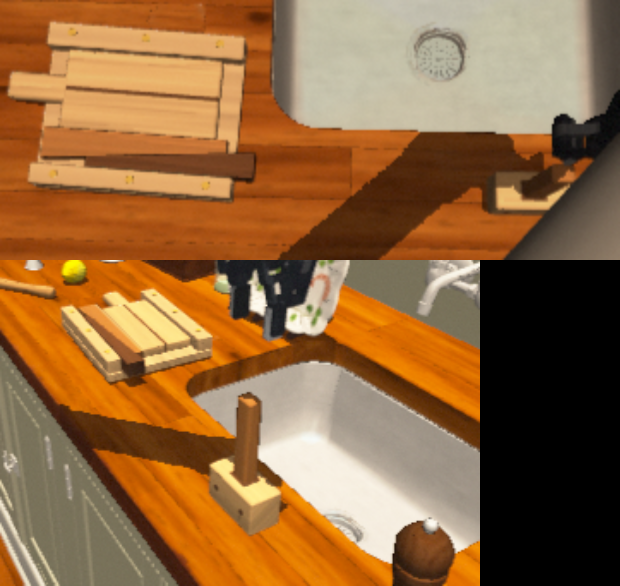

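The mallet stands upright on its head, in front of the sink and free of the gripper. The wedge is deep in the clamp, its end at (254,165) in the top crop. Handing in.

```bash
python3 -c "
from bench import arm,sense
print(sense()['t'],arm.job_done())"
```

```text
the job is handed in; nothing more can be done
14.225 None
```

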